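Spread the heaped stoppers on the drying plate and reset its cut-out

TASK

The drying plate has overheated and cut out because the washed rubber stoppers were tipped on it in a heap. Spread all six evenly over the whole plate inside the rim, in a single layer with at least a finger's width of bare plate between any two; once they lie so, take the ball pen from the notebook and push the recessed red reset button on the control head fully in with it, holding it in for about half a second. Then lay the pen back on the notebook, and leave the two small bottles beside and behind the plate where they stand.

Things in the scene. Friction and masses are not known exactly. Their poses are not given: they have to be found in the camera images.
- dryer: fixed white bench drying plate, 234 x 344 mm, with a rimmed aluminium plate on top and a control head at its right (-y) end. Origin on the bench under the plate's centre; x away from the robot, y along the long side, away from the head. Plate surface 58 mm up; steel rim 8 mm thick, 14 mm high. Head: x -25 (panel) to +91, y -171 to -295, 110 mm high; a knob stands 16 mm out of its panel
- plate_center (a point): the centre of the plate's upper surface, 58 mm above the bench; axes as those of the drying plate, rim inside faces at x = +-105 mm and y = +-160 mm
- reset_mouth (a point): the centre of the mouth of the round reset bore, ringed in yellow, in the control head's panel (68 mm above the bench); the panel looks to the drying plate's -x, so a tool goes in along its +x. The bore is 18 mm across and 2 mm chamfered; the red button lies 7 mm inside.
- reset (a joint): the red reset button, 14 mm across, at the bottom of the bore: 0 out, 0.005 m fully in. Sprung: it starts to move at about 0.9 N, is fully in at 3 N, and comes out again when let go
- notebook: a dark blue hard-cover notebook lying closed and fixed on the bench right of the drying plate, 212 mm (its x) by 152 mm (its y); origin on the bench under its middle, top cover 18 mm above the bench
- pen: a blue ball pen, 145 mm long, 8 x 9 mm thick, 10 g, lying on the notebook with its tip away from the robot. Origin at the tip, z axis from the tip to the rear end along the pen's axis (level while it lies, axis 4 mm above the cover); stiff enough to push with
- pen_mid (a point): the middle of the pen's length, on its axis, 72.5 mm from the tip
- brown_bottle: bystander: small brown bottle, 59 mm tall, 34 mm across, left of the drying plate; loose
- pe_bottle: bystander: white 98 mm plastic bottle, 47 mm across, behind the drying plate; loose
- stopper_0: a bored, tapered red-brown rubber stopper like the other five: 60 mm across its wide end, 52 mm across its narrow end, 40 mm tall, about 0.1 kg; origin at the middle of its body (20 mm from either end), its z axis along the taper towards the wide end. At the start it stands on the plate in the middle of the heap.
- stopper_1: a bored, tapered red-brown rubber stopper like the other five: 60 mm across its wide end, 52 mm across its narrow end, 40 mm tall, about 0.1 kg; origin at the middle of its body (20 mm from either end), its z axis along the taper towards the wide end. At the start it stands on the plate at an end of the heap.
- stopper_2: a bored, tapered red-brown rubber stopper like the other five: 60 mm across its wide end, 52 mm across its narrow end, 40 mm tall, about 0.1 kg; origin at the middle of its body (20 mm from either end), its z axis along the taper towards the wide end. At the start it stands upside down (narrow end up) on the plate in the middle of the heap.
- stopper_3: a bored, tapered red-brown rubber stopper like the other five: 60 mm across its wide end, 52 mm across its narrow end, 40 mm tall, about 0.1 kg; origin at the middle of its body (20 mm from either end), its z axis along the taper towards the wide end. At the start it stands on the plate at the other end of the heap.
- stopper_4: a bored, tapered red-brown rubber stopper like the other five: 60 mm across its wide end, 52 mm across its narrow end, 40 mm tall, about 0.1 kg; origin at the middle of its body (20 mm from either end), its z axis along the taper towards the wide end. At the start it lies flat, upside down, on top of stoppers of the lower layer.
- stopper_5: a bored, tapered red-brown rubber stopper like the other five: 60 mm across its wide end, 52 mm across its narrow end, 40 mm tall, about 0.1 kg; origin at the middle of its body (20 mm from either end), its z axis along the taper towards the wide end. At the start it lies flat on top of stoppers of the lower layer.
Mind the look-alikes: they are no part of the job. What is shaped like the stopper_5 but turquoise is not meant. Leave any white look-alike of the stopper_1 alone.

How it is judged:
By the outcome, as a careful person would: the job done as asked, in the order asked, and still so for the second after the job is handed in, with the robot touching nothing.
It also fails if it takes over 72 s, if anything falls off the work surface, if the arm or the gripper's body presses on something with over 40 N, if the wrist force passes 120 N, or if a joint passes its speed limit or range.

ROBOT

A 7-joint arm with a two-finger parallel gripper is mounted at the origin on a cart in front of the work surface, level with it; the furniture and walls round the work are solid. World frame = base frame: x ahead of the robot, y to its left, z up, the work surface at z = 0. Lengths are in m, angles in rad, forces in N, time in s.
With the tool pointing down it reaches from about 0.425 to 0.875 m from the base axis. Payload 4.7 kg.
Tool frame: the origin (TCP) lies at the very end of the fingers, on their centre line; the grasp point (between the pads) lies manip.pinch_z behind it (manip.pinch_z is the distance from the TCP to the grasp point, in m); z points along the fingers, y is the line along which they close (so a half turn about z gives the same grasp; the last joint's range is limited). The gripper opens to 87 mm and grips with 3 to 60 N. Pads are 19 mm wide; open, the fingers measure 117 mm over their backs; the gripper's body (75 mm by 190 mm) begins 51 mm behind the grasp point.
Start: joints at [1.294, 0.321, -0.07, 1.45, 0.023, 1.371, -0.057], TCP at [0.186, -0.623, 0.223] pointing down, gripper open.
Joint ranges: [-2.86, 2.86], [-0.3, 2.09], [-1.38, 1.24], [0.06, 2.45], [-1.56, 4.7], [0.09, 2.05], [-2.69, 2.69]. Speed limits (rad/s): [2.57, 2.57, 3.14, 3.14, 3.14, 3.14, 3.14].

INTERFACE

Orientations are given as [roll, pitch, yaw] about the fixed x, y, z axes, in that order (R = Rz(yaw) Ry(pitch) Rx(roll)).
In Python, from plant import manip gives the robot as it stands. The module is installed in compiled form; this text tells all that it offers.
- The arm moves only by the tool apply_moves, never from a script. Its argument "motion" is a list of rows, each an object with "translation": the shift along the tool's x, y, z in m, a list of three; "rot": the turn, a rotation vector about the tool's x, y, z in degrees, a list of three; "hand": the closure, from 0 (fully open) to 1 (shut). In form: [{"translation": [x, y, z], "rot": [ax, ay, az], "hand": hand}, ...]. A call has 1 to 20 rows; each row shifts and turns the commanded pose from where the row before left it, along the tool's axes as they then stand; what a row does not reach is not made up. A row lasts 1/12 s, in which the tool goes at most 41.7 mm and 7.16 degrees, less where a joint would pass 70% of its speed; a pose out of reach is approached as far as the arm can. A call is refused whole if a number of a shift passes 0.0417 or a number of a turn 7.16, either way. A call with a gripper value outside its range is refused whole. The fingers move at their own pace and stop on an object; "force" is the grip in N (left out, the last holds). Time passes only in rows, so rows that do not move let the fingers close. It gives the time, the measured TCP pose, the force, the opening and the grip force at its end, in the units of the state.
- manip.get_obs(): the state, without advancing time (a new reading comes with each control period).
- manip.snapshot(name): name is "scene" or "top" or "wrist"; returns the picture (480x640x3 uint8, blue, green, red); there is no depth.
- manip.camera_params(name): a dict with "vfov" (degrees; the focal length in pixels is half the picture's height over the tangent of half this angle, whatever the lens; pixels are square), "cx", "cy" (the principal point, pixels), "dist_coeffs" ([k1, k2, p1, p2, k3] as OpenCV has them; the pictures are not rectified), "camera_from_world" (4x4, takes a point from world to camera coordinates). Camera axes: x right, y down, z forward; pixel columns grow to the right and rows downward; lengths in m; the calibration is good to about 2 mm. A picture is of the moment at which its call begins: read the wrist's pose just before it. camera_params takes no time and is no camera call; for the wrist camera it gives the pose at the moment of the call.
- manip.job_done(): hands the job in; it is judged then, once.
The state is a dict: "t": time; "q": joint angles; "dq": joint speeds; "tau": joint torques, N m; "tcp_pos": TCP position; "ee_rot": TCP orientation; "force": force on the tool from outside, world axes, zero at the start; "ft_torque": the same for the moment, N m; "opening": finger opening in m; "finger_force": force on a finger pad.
Only numpy, scipy, OpenCV 4.12 (cv2) and the standard library are available. Lean on these libraries where they do the work, as an engineer would, in place of code of your own. Each camera call takes 0.05 s, during which the arm holds its last target. There are 200 camera calls.

## Working session

There is one attempt and no reset: what is moved stays moved. The work goes in short steps, Python scripts to look and compute and a tool call to move; the robot and the scene stay as the last step left them, time stands still between calls to the robot, and variables do not carry over. Pictures are saved under pics/ and viewed, at most 13 in all, crops included, and the job is handed in when it is done.

Besides the shell and the picture viewer there is one more tool, called as name(argument=value, ...), one argument or row to a line, values as JSON. apply_moves: Moves the arm, as the interface text tells. Its arguments: {"type":"object","properties":{"motion":{"type":"array","items":{"type":"object","properties":{"translation":{"type":"array","items":{"type":"number"}},"rot":{"type":"array","items":{"type":"number"}},"hand":{"type":"number"}}}},"force":{"type":"number"}},"required":["motion"]}

```bash
mkdir -p pics; ls
python3 - <<'E'
from plant import manip
import cv2,numpy as np
np.set_printoptions(precision=4,suppress=True)
o=manip.get_obs();print(o,manip.pinch_z)
for n in("scene","top"):
    p=manip.camera_params(n);print(n,p)
    cv2.imwrite(f"pics/{n}0.png",manip.snapshot(n))
E
```

```text
pics
{'t': 0.0, 'q': array([ 1.2941,  0.3218, -0.0701,  1.4517,  0.0226,  1.3708, -0.0569]), 'dq': array([ 0.0008, -0.0002,  0.0011, -0.0009,  0.0008,  0.0007, -0.0003]), 'tau': array([  0.0002, -49.1286,  -0.404 , -31.2524,  -0.0641,   0.0439,
         0.0002]), 'tcp_pos': array([ 0.1862, -0.6222,  0.2215]), 'ee_rot': array([-3.1397,  0.0001,  0.2908]), 'force': array([ 0.4462, -0.171 , -0.4481]), 'ft_torque': array([-0.0199, -0.0003, -0.013 ]), 'finger_force': 0.0, 'opening': 0.08711522137772908} 0.0187
scene {'vfov': 47.588630340441696, 'cx': 322.4918856516161, 'cy': 235.66356737836577, 'dist_coeffs': array([-0.1433,  0.    ,  0.    ,  0.    ,  0.    ]), 'camera_from_world': array([[-0.7379, -0.6749, -0.0066,  0.4315],
       [-0.4465,  0.4954, -0.7452,  0.3194],
       [ 0.5062, -0.5469, -0.6669,  1.0397],
       [ 0.    ,  0.    ,  0.    ,  1.    ]])}
top {'vfov': 49.54547018925815, 'cx': 317.659628525759, 'cy': 246.62958123662384, 'dist_coeffs': array([-0.0391,  0.    ,  0.    ,  0.    ,  0.    ]), 'camera_from_world': array([[-0.0032, -0.9997,  0.0251,  0.0074],
       [-0.9937,  0.0004, -0.1122,  0.5356],
       [ 0.1122, -0.0253, -0.9934,  1.1442],
       [ 0.    ,  0.    ,  0.    ,  1.    ]])}
```

View pics/top0.png

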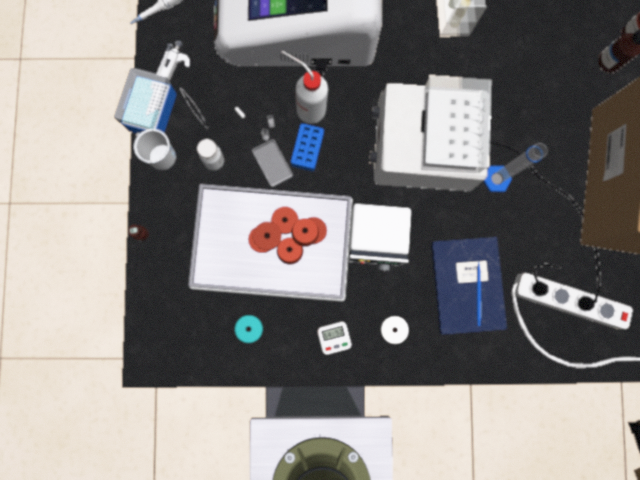

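View pics/scene0.png

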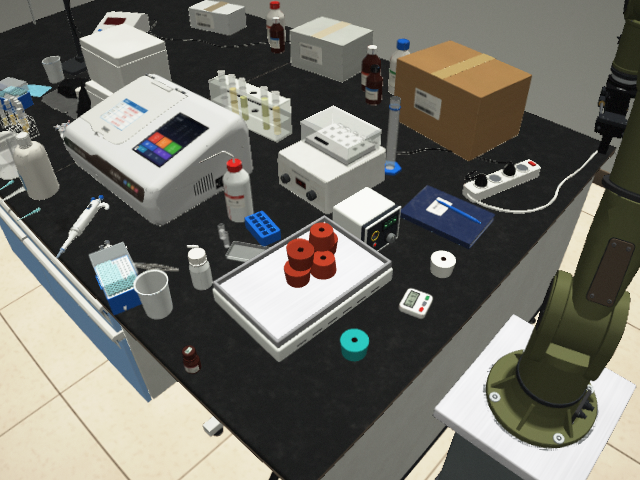

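Top view: plate corners ≈(201,185),(353,195),(346,300),(190,290), the heap at (262–317, 218–250) and the pen at (479,293). Scene view: the yellow-ringed bore is at ≈(378,235). Next I'll enlarge both and measure.

```bash
cat > h.py <<'E'
import cv2,numpy as np
from plant import manip
np.set_printoptions(precision=4,suppress=True)
def KD(p): f=240/np.tan(np.radians(p["vfov"]/2)); return np.array([[f,0,p["cx"]],[0,f,p["cy"]],[0,0,1]]),p["dist_coeffs"]
def rays(p,uv):
    K,D=KD(p); n=cv2.undistortPoints(np.float64(uv).reshape(-1,1,2),K,D).reshape(-1,2)
    T=p["camera_from_world"];R=T[:3,:3]
    return -R.T@T[:3,3], np.c_[n,np.ones(len(n))]@R
def on(p,uv,z):
    c,d=rays(p,uv); return c+d*((z-c[2])/d[:,2])[:,None]
def proj(p,X):
    K,D=KD(p);T=p["camera_from_world"]
    return cv2.projectPoints(np.float64(X).reshape(-1,1,3),cv2.Rodrigues(T[:3,:3])[0],T[:3,3],K,D)[0].reshape(-1,2)
def tri(p1,u1,p2,u2):
    c1,d1=rays(p1,u1);c2,d2=rays(p2,u2);out=[]
    for a,b in zip(d1,d2):
        s=np.linalg.lstsq(np.c_[a,-b],c2-c1,rcond=None)[0]
        P,Q=c1+a*s[0],c2+b*s[1]; out.append([*(P+Q)/2,np.linalg.norm(P-Q)])
    return np.array(out)
E
python3 - <<'E'
from h import *
t=cv2.imread("pics/top0.png");s=cv2.imread("pics/scene0.png")
a=cv2.resize(t[175:345,180:520],None,fx=2.35,fy=2.35,interpolation=cv2.INTER_CUBIC)
cv2.imwrite("pics/a.png",a)
b=cv2.resize(s[180:360,210:410],None,fx=3.3,fy=3.3,interpolation=cv2.INTER_CUBIC)
cv2.imwrite("pics/b.png",b);print(a.shape,b.shape)
E
```

```text
(400, 799, 3) (594, 660, 3)
```

View pics/a.png

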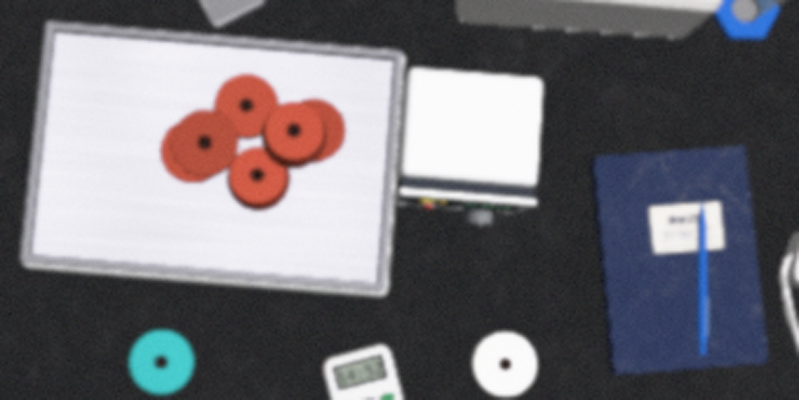

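View pics/b.png

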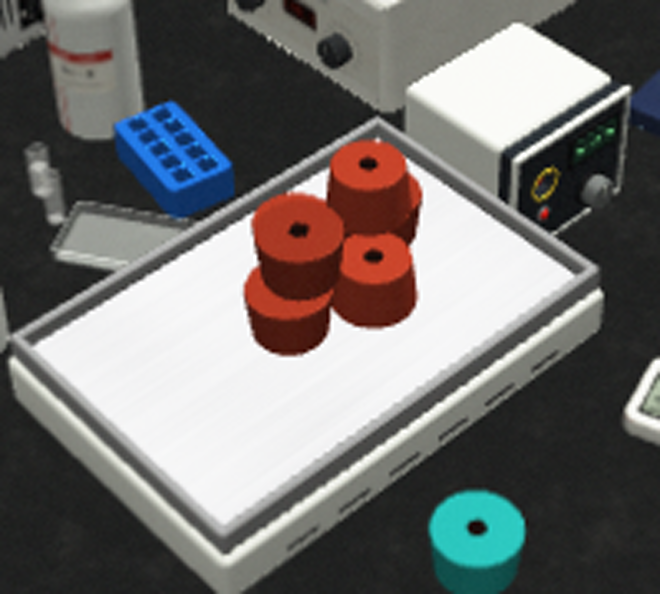

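Crop a shows bores at (205,142) and (293,130) on the upper layer, and (246,104) and (257,175) on the lower. The half-hidden lower stoppers are centred near (191,152) and (315,130), and the pen runs (702,205)–(704,355). Crop b shows the yellow ring at (545,184), left of the knob.

Run:
```python
from h import *
t=cv2.imread("pics/top0.png").astype(int);s=cv2.imread("pics/scene0.png").astype(int)
pt=manip.camera_params("top");ps=manip.camera_params("scene")
A=lambda x,y:np.array([(x+.5)/2.35-.5+180,(y+.5)/2.35-.5+175])
B=lambda x,y:np.array([(x+.5)/3.3-.5+210,(y+.5)/3.3-.5+180])
# plate bright mask -> world
m=((t.min(2)>185)).astype(np.uint8); n,l,st,ce=cv2.connectedComponentsWithStats(m,connectivity=4); k=l[270,240]
c=cv2.findContours((l==k).astype(np.uint8),cv2.RETR_EXTERNAL,cv2.CHAIN_APPROX_NONE)[0][0].reshape(-1,2)
print("bright",st[k]); w=on(pt,c,.058)[:,:2]
r=cv2.minAreaRect((w*1000).astype(np.float32));print("plate inner",r)
co=on(pt,[A(48,23),A(405,53),A(386,295),A(24,266)],.072)
print("rim corners",co,"mean",co.mean(0),np.linalg.norm(np.diff(co,axis=0),axis=1))
e=co[0]-co[1]+co[3]-co[2];yaw=np.arctan2(-e[0],e[1]);print("yaw deg",np.degrees(yaw))
for nm,u,z in[("A",(205,142),.138),("B",(293,130),.138),("C",(246,104),.098),("D",(257,175),.098),("E",(191,152),.098),("F",(315,130),.098)]:
    print(nm,on(pt,[A(*u)],z)[0])
for nm,u,v in[("A",(205,142),(299,230)),("B",(293,130),(369,163)),("D",(257,175),(373,256))]: print("tri",nm,tri(pt,[A(*u)],ps,[B(*v)])[0])
# ring
hs=cv2.cvtColor(s.astype(np.uint8),cv2.COLOR_BGR2HSV)
m=((hs[...,0]>18)&(hs[...,0]<35)&(hs[...,1]>110)&(hs[...,2]>80)); ys,xs=np.where(m[215:260,360:400]);u=np.array([xs.mean()+360,ys.mean()+215])
mm=[(xs.min()+xs.max())/2+360,(ys.min()+ys.max())/2+215];print("ring px",u,mm,len(xs),on(ps,[u],.068),on(ps,[mm],.068), on(ps,[B(545,184)],.068))
h2=cv2.cvtColor(t.astype(np.uint8),cv2.COLOR_BGR2HSV)
m=(h2[...,0]>95)&(h2[...,0]<125)&(h2[...,1]>150)&(h2[...,2]>130);m[:, :470]=0;m[:255]=0;m[:,495:]=0;m[340:]=0
ys,xs=np.where(m);W=on(pt,np.c_[xs,ys],.022);cm=W.mean(0);V=np.linalg.svd(W-cm)[2][0];V*=np.sign(V[0]);q=(W-cm)@V
print("pen",len(xs),xs.min(),xs.max(),ys.min(),ys.max(),"mid",cm+V*(q.min()+q.max())/2,"len",np.ptp(q),"dir",V,np.degrees(np.arctan2(V[1],V[0])))
```

```text
bright [  194   189   153   107 11087]
plate inner ((543.758056640625, 110.70162200927734), (320.7592468261719, 211.83778381347656), 85.22514343261719)
rim corners [[ 0.6685  0.2656  0.072 ]
 [ 0.6404 -0.0687  0.072 ]
 [ 0.4146 -0.0488  0.072 ]
 [ 0.4417  0.2825  0.072 ]] mean [0.5413 0.1076 0.072 ] [0.3355 0.2267 0.3324]
yaw deg -4.744911194059034
A [0.5472 0.1131 0.138 ]
B [0.5578 0.0364 0.138 ]
C [0.5875 0.0791 0.098 ]
D [0.5225 0.0689 0.098 ]
E [0.5435 0.1286 0.098 ]
F [0.5636 0.0164 0.098 ]
tri A [0.5465 0.1125 0.1369 0.0022]
tri B [0.5564 0.0354 0.1388 0.0032]
tri D [0.5219 0.0684 0.0976 0.0017]
ring px [374.5185 235.6667] [np.float64(374.5), np.float64(235.5)] 27 [[ 0.4999 -0.0919  0.068 ]] [[ 0.5003 -0.0923  0.068 ]] [[ 0.4999 -0.0931  0.068 ]]
pen 190 477 481 269 325 mid [ 0.4213 -0.3598  0.022 ] len 0.12703979359260853 dir [ 0.9991 -0.042  -0.    ] -2.409742666525885
```

Measured geometry:
- Dryer centre is about (0.543, 0.109), yaw −4.8°. The inner plate measures 321×212 mm, which matches the given size.
- The bore falls at dryer x = −26 mm, against −25 mm given.

With tool yaw at 85.2°, tool x runs along dryer y and tool y along dryer x.

apply_moves(
  motion=[
    {"rot": [0, 0, -6.85], "translation": [0, 0, 0], "hand": 0},
    {"rot": [0, 0, -6.85], "translation": [0, 0, 0], "hand": 0},
    {"rot": [0, 0, -6.85], "translation": [0, 0, 0], "hand": 0},
    {"rot": [0, 0, -6.85], "translation": [0, 0, 0], "hand": 0},
    {"rot": [0, 0, -6.85], "translation": [0, 0, 0], "hand": 0},
    {"rot": [0, 0, -6.85], "translation": [0, 0, 0], "hand": 0},
    {"rot": [0, 0, -6.85], "translation": [0, 0, 0], "hand": 0},
    {"rot": [0, 0, -6.85], "translation": [0, 0, 0], "hand": 0},
    {"rot": [0, 0, -6.85], "translation": [0, 0, 0], "hand": 0},
    {"rot": [0, 0, -6.85], "translation": [0, 0, 0], "hand": 0},
  ],
)

```text
t: 0.93
tcp_pos: [0.1862, -0.6224, 0.2219]
ee_rot: [-3.141, -0.001, 1.492]
force: [0.4, -0.4, 0.1]
opening: 0.0869
finger_force: 0.0
```

apply_moves(
  motion=[
    {"translation": [0.02, 0.008, 0], "rot": [0, 0, 0], "hand": 0},
    {"translation": [0.038, 0.0149, 0.002], "rot": [0, 0, 0], "hand": 0},
    {"translation": [0.038, 0.0149, 0.002], "rot": [0, 0, 0], "hand": 0},
    {"translation": [0.038, 0.0149, 0.002], "rot": [0, 0, 0], "hand": 0},
    {"translation": [0.038, 0.0149, 0.002], "rot": [0, 0, 0], "hand": 0},
    {"translation": [0.038, 0.0149, 0.002], "rot": [0, 0, 0], "hand": 0},
    {"translation": [0.038, 0.0149, 0.002], "rot": [0, 0, 0], "hand": 0},
    {"translation": [0.038, 0.0149, 0.002], "rot": [0, 0, 0], "hand": 0},
    {"translation": [0.038, 0.0149, 0.002], "rot": [0, 0, 0], "hand": 0},
    {"translation": [0.038, 0.0149, 0.002], "rot": [0, 0, 0], "hand": 0},
    {"translation": [0.038, 0.0149, 0.002], "rot": [0, 0, 0], "hand": 0},
    {"translation": [0.038, 0.0149, 0.002], "rot": [0, 0, 0], "hand": 0},
    {"translation": [0.038, 0.0149, 0.002], "rot": [0, 0, 0], "hand": 0},
    {"translation": [0.038, 0.0149, 0.002], "rot": [0, 0, 0], "hand": 0},
    {"translation": [0.038, 0.0149, 0.002], "rot": [0, 0, 0], "hand": 0},
    {"translation": [0.038, 0.0149, 0.002], "rot": [0, 0, 0], "hand": 0},
    {"translation": [0.038, 0.0149, 0.002], "rot": [0, 0, 0], "hand": 0},
    {"translation": [0.038, 0.0149, 0.002], "rot": [0, 0, 0], "hand": 0},
    {"translation": [0.038, 0.0149, 0.002], "rot": [0, 0, 0], "hand": 0},
    {"translation": [0.038, 0.0149, 0.002], "rot": [0, 0, 0], "hand": 0},
  ],
)

```text
t: 2.6
tcp_pos: [0.5395, 0.0934, 0.1843]
ee_rot: [3.141, 0.001, 1.485]
force: [0.5, -0.4, 0.4]
opening: 0.0865
finger_force: 0.0
```

apply_moves(
  motion=[
    {"translation": [0.02, 0.007, 0.0], "rot": [0, 0, 0], "hand": 0},
    {"translation": [0, 0, 0.025], "rot": [0, 0, 0], "hand": 0},
    {"translation": [0, 0, 0.03], "rot": [0, 0, 0], "hand": 0},
    {"translation": [0, 0, 0.0185], "rot": [0, 0, 0], "hand": 0},
    {"translation": [0, 0, 0], "rot": [0, 0, 0], "hand": 0},
    {"translation": [0, 0, 0], "rot": [0, 0, 0], "hand": 1},
    {"translation": [0, 0, 0], "rot": [0, 0, 0], "hand": 1},
    {"translation": [0, 0, 0], "rot": [0, 0, 0], "hand": 1},
    {"translation": [0, 0, 0], "rot": [0, 0, 0], "hand": 1},
    {"translation": [0, 0, 0], "rot": [0, 0, 0], "hand": 1},
    {"translation": [0, 0, -0.01], "rot": [0, 0, 0], "hand": 1},
    {"translation": [0, 0, -0.02], "rot": [0, 0, 0], "hand": 1},
  ],
  force=25,
)

```text
t: 3.6
tcp_pos: [0.546, 0.1107, 0.1399]
ee_rot: [-3.137, 0.001, 1.486]
force: [-0.0, -0.6, -2.0]
opening: 0.0576
finger_force: 24.8
```

apply_moves(
  motion=[
    {"translation": [0.025, 0.0115, 0.0], "rot": [0, 0, 0], "hand": 1},
    {"translation": [0.025, 0.0115, 0.0], "rot": [0, 0, 0], "hand": 1},
    {"translation": [0.025, 0.0115, 0.01], "rot": [0, 0, 0], "hand": 1},
    {"translation": [0.026, 0.0115, 0.01], "rot": [0, 0, 0], "hand": 1},
    {"translation": [0, 0, 0.03], "rot": [0, 0, 0], "hand": 1},
    {"translation": [0, 0, 0.015], "rot": [0, 0, 0], "hand": 1},
    {"translation": [0, 0, 0.004], "rot": [0, 0, 0], "hand": 1},
    {"translation": [0, 0, 0], "rot": [0, 0, 0], "hand": 1},
    {"translation": [0, 0, 0], "rot": [0, 0, 0], "hand": 0.2},
    {"translation": [0, 0, 0], "rot": [0, 0, 0], "hand": 0.2},
    {"translation": [0, 0, 0], "rot": [0, 0, 0], "hand": 0.2},
    {"translation": [0, 0, -0.02], "rot": [0, 0, 0], "hand": 0.2},
    {"translation": [0, 0, -0.035], "rot": [0, 0, 0], "hand": 0.2},
    {"translation": [0, 0, -0.035], "rot": [0, 0, 0], "hand": 0},
  ],
)

```text
t: 4.77
tcp_pos: [0.6013, 0.207, 0.1623]
ee_rot: [-3.139, 0.001, 1.486]
force: [-0.1, 0.5, 0.2]
opening: 0.0712
finger_force: 0.0
```

apply_moves(
  motion=[
    {"translation": [-0.025, -0.006, 0.0], "rot": [0, 0, 0], "hand": 0},
    {"translation": [-0.038, -0.006, 0.0], "rot": [0, 0, 0], "hand": 0},
    {"translation": [-0.038, -0.006, 0.0], "rot": [0, 0, 0], "hand": 0},
    {"translation": [-0.038, -0.006, 0.0], "rot": [0, 0, 0], "hand": 0},
    {"translation": [-0.0375, -0.006, 0.0], "rot": [0, 0, 0], "hand": 0},
    {"translation": [0, 0, 0], "rot": [0, 0, 0], "hand": 0},
    {"translation": [0, 0, 0.03], "rot": [0, 0, 0], "hand": 0},
    {"translation": [0, 0, 0.021], "rot": [0, 0, 0], "hand": 0},
    {"translation": [0, 0, 0], "rot": [0, 0, 0], "hand": 0},
    {"translation": [0, 0, 0], "rot": [0, 0, 0], "hand": 1},
    {"translation": [0, 0, 0], "rot": [0, 0, 0], "hand": 1},
    {"translation": [0, 0, 0], "rot": [0, 0, 0], "hand": 1},
    {"translation": [0, 0, 0], "rot": [0, 0, 0], "hand": 1},
    {"translation": [0, 0, 0], "rot": [0, 0, 0], "hand": 1},
    {"translation": [0, 0, -0.01], "rot": [0, 0, 0], "hand": 1},
    {"translation": [0, 0, -0.02], "rot": [0, 0, 0], "hand": 1},
  ],
)

```text
t: 6.1
tcp_pos: [0.5555, 0.0346, 0.1399]
ee_rot: [-3.137, 0.0, 1.487]
force: [-0.3, -0.8, -1.1]
opening: 0.0538
finger_force: 24.8
```

apply_moves(
  motion=[
    {"translation": [-0.011, -0.023, 0.0], "rot": [0, 0, 0], "hand": 1},
    {"translation": [-0.011, -0.023, 0.0], "rot": [0, 0, 0], "hand": 1},
    {"translation": [-0.0115, -0.024, 0.01], "rot": [0, 0, 0], "hand": 1},
    {"translation": [0, 0, 0.015], "rot": [0, 0, 0], "hand": 1},
    {"translation": [0, 0, 0.025], "rot": [0, 0, 0], "hand": 1},
    {"translation": [0, 0, 0.015], "rot": [0, 0, 0], "hand": 1},
    {"translation": [0, 0, 0.004], "rot": [0, 0, 0], "hand": 1},
    {"translation": [0, 0, 0], "rot": [0, 0, 0], "hand": 1},
    {"translation": [0, 0, 0], "rot": [0, 0, 0], "hand": 0.2},
    {"translation": [0, 0, 0], "rot": [0, 0, 0], "hand": 0.2},
    {"translation": [0, 0, 0], "rot": [0, 0, 0], "hand": 0.2},
    {"translation": [0, 0, -0.02], "rot": [0, 0, 0], "hand": 0.2},
    {"translation": [0, 0, -0.035], "rot": [0, 0, 0], "hand": 0.2},
  ],
)

```text
t: 7.18
tcp_pos: [0.4817, 0.0075, 0.1248]
ee_rot: [-3.135, -0.002, 1.487]
force: [0.2, -0.2, 0.5]
opening: 0.069
finger_force: 0.0
```

apply_moves(
  motion=[
    {"translation": [0.025, 0.01, -0.005], "rot": [0, 0, 0], "hand": 0},
    {"translation": [0.035, 0.0135, 0.0], "rot": [0, 0, 0], "hand": 0},
    {"translation": [0.035, 0.0135, 0.0], "rot": [0, 0, 0], "hand": 0},
    {"translation": [0.03, 0.012, 0.0], "rot": [0, 0, 0], "hand": 0},
    {"translation": [0, 0, 0], "rot": [0, 0, 0], "hand": 0},
    {"translation": [0, 0, 0.025], "rot": [0, 0, 0], "hand": 0},
    {"translation": [0, 0, 0.025], "rot": [0, 0, 0], "hand": 0},
    {"translation": [0, 0, 0.011], "rot": [0, 0, 0], "hand": 0},
    {"translation": [0, 0, 0], "rot": [0, 0, 0], "hand": 0},
    {"translation": [0, 0, 0], "rot": [0, 0, 0], "hand": 1},
    {"translation": [0, 0, 0], "rot": [0, 0, 0], "hand": 1},
    {"translation": [0, 0, 0], "rot": [0, 0, 0], "hand": 1},
    {"translation": [0, 0, 0], "rot": [0, 0, 0], "hand": 1},
    {"translation": [0, 0, 0], "rot": [0, 0, 0], "hand": 1},
    {"translation": [0, 0, -0.01], "rot": [0, 0, 0], "hand": 1},
    {"translation": [0, 0, -0.02], "rot": [0, 0, 0], "hand": 1},
  ],
)

```text
t: 8.52
tcp_pos: [0.5422, 0.1271, 0.0999]
ee_rot: [-3.137, 0.001, 1.486]
force: [0.4, -0.3, -0.5]
opening: 0.0578
finger_force: 24.9
```

Run:
```python
from h import *
cv2.imwrite("pics/w1.png",manip.snapshot("wrist"))
t=manip.snapshot("top");cv2.imwrite("pics/t1.png",cv2.resize(t[175:345,180:520],None,fx=2.35,fy=2.35))
```

```text
(no output)
```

View pics/w1.png

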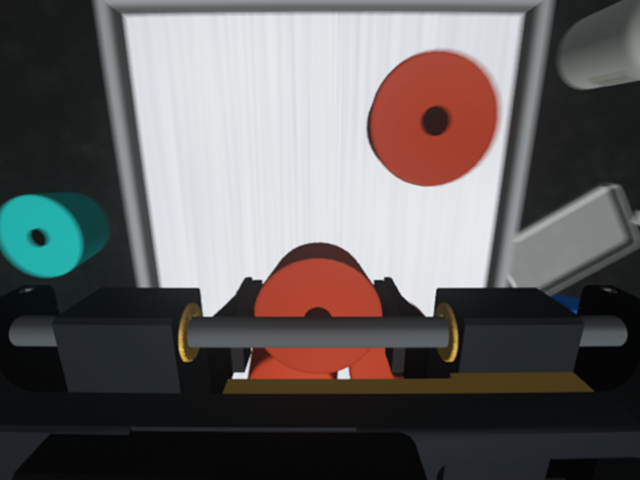

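Wrist view: the first stopper lies at the back-left corner slot (bore at (435,120)), and the third is held between the fingers. Continuing.

apply_moves(
  motion=[
    {"translation": [0.028, -0.016, 0.0], "rot": [0, 0, 0], "hand": 1},
    {"translation": [0.028, -0.016, 0.0], "rot": [0, 0, 0], "hand": 1},
    {"translation": [0.029, -0.017, 0.0], "rot": [0, 0, 0], "hand": 1},
    {"translation": [0, 0, 0.015], "rot": [0, 0, 0], "hand": 1},
    {"translation": [0, 0, 0.011], "rot": [0, 0, 0], "hand": 1},
    {"translation": [0, 0, 0.003], "rot": [0, 0, 0], "hand": 1},
    {"translation": [0, 0, 0], "rot": [0, 0, 0], "hand": 1},
    {"translation": [0, 0, 0], "rot": [0, 0, 0], "hand": 0.2},
    {"translation": [0, 0, 0], "rot": [0, 0, 0], "hand": 0.2},
    {"translation": [0, 0, 0], "rot": [0, 0, 0], "hand": 0.2},
    {"translation": [0, 0, -0.02], "rot": [0, 0, 0], "hand": 0.2},
    {"translation": [0, 0, -0.035], "rot": [0, 0, 0], "hand": 0.2},
  ],
)

```text
t: 9.62
tcp_pos: [0.5001, 0.2139, 0.1239]
ee_rot: [-3.134, 0.003, 1.485]
force: [0.4, -0.3, 0.1]
opening: 0.0691
finger_force: 0.0
```

apply_moves(
  motion=[
    {"translation": [-0.025, 0.01, -0.005], "rot": [0, 0, 0], "hand": 0},
    {"translation": [-0.036, 0.014, 0.0], "rot": [0, 0, 0], "hand": 0},
    {"translation": [-0.036, 0.014, 0.0], "rot": [0, 0, 0], "hand": 0},
    {"translation": [-0.036, 0.014, 0.0], "rot": [0, 0, 0], "hand": 0},
    {"translation": [-0.036, 0.014, 0.0], "rot": [0, 0, 0], "hand": 0},
    {"translation": [-0.027, 0.012, 0.0], "rot": [0, 0, 0], "hand": 0},
    {"translation": [0, 0, 0], "rot": [0, 0, 0], "hand": 0},
    {"translation": [0, 0, 0.025], "rot": [0, 0, 0], "hand": 0},
    {"translation": [0, 0, 0.025], "rot": [0, 0, 0], "hand": 0},
    {"translation": [0, 0, 0.011], "rot": [0, 0, 0], "hand": 0},
    {"translation": [0, 0, 0], "rot": [0, 0, 0], "hand": 0},
    {"translation": [0, 0, 0], "rot": [0, 0, 0], "hand": 1},
    {"translation": [0, 0, 0], "rot": [0, 0, 0], "hand": 1},
    {"translation": [0, 0, 0], "rot": [0, 0, 0], "hand": 1},
    {"translation": [0, 0, 0], "rot": [0, 0, 0], "hand": 1},
    {"translation": [0, 0, 0], "rot": [0, 0, 0], "hand": 1},
    {"translation": [0, 0, -0.01], "rot": [0, 0, 0], "hand": 1},
    {"translation": [0, 0, -0.02], "rot": [0, 0, 0], "hand": 1},
  ],
)

```text
t: 11.12
tcp_pos: [0.5616, 0.0145, 0.0998]
ee_rot: [-3.137, 0.0, 1.487]
force: [0.4, -0.4, 0.8]
opening: 0.0577
finger_force: 24.9
```

apply_moves(
  motion=[
    {"translation": [-0.014, 0.022, 0.0], "rot": [0, 0, 0], "hand": 1},
    {"translation": [0, 0, 0.01], "rot": [0, 0, 0], "hand": 1},
    {"translation": [0, 0, 0.014], "rot": [0, 0, 0], "hand": 1},
    {"translation": [0, 0, 0.005], "rot": [0, 0, 0], "hand": 1},
    {"translation": [0, 0, 0], "rot": [0, 0, 0], "hand": 1},
    {"translation": [0, 0, 0], "rot": [0, 0, 0], "hand": 0.2},
    {"translation": [0, 0, 0], "rot": [0, 0, 0], "hand": 0.2},
    {"translation": [0, 0, 0], "rot": [0, 0, 0], "hand": 0.2},
    {"translation": [0, 0, -0.02], "rot": [0, 0, 0], "hand": 0.2},
    {"translation": [0, 0, -0.04], "rot": [0, 0, 0], "hand": 0.2},
    {"translation": [0.025, -0.001, 0], "rot": [0, 0, 0], "hand": 0.15},
    {"translation": [0.03, -0.001, 0], "rot": [0, 0, 0], "hand": 0.15},
    {"translation": [0.024, -0.001, 0], "rot": [0, 0, 0], "hand": 0.15},
  ],
)

```text
t: 12.2
tcp_pos: [0.5877, 0.0797, 0.1325]
ee_rot: [3.141, -0.001, 1.486]
force: [0.6, 0.9, -0.4]
opening: 0.0736
finger_force: 0.0
```

apply_moves(
  motion=[
    {"translation": [0, 0, 0], "rot": [0, 0, -6.5], "hand": 0.15},
    {"translation": [0, 0, 0], "rot": [0, 0, -7], "hand": 0.15},
    {"translation": [0, 0, 0], "rot": [0, 0, -7], "hand": 0.15},
    {"translation": [0, 0, 0], "rot": [0, 0, -7], "hand": 0.15},
    {"translation": [0, 0, 0], "rot": [0, 0, -7], "hand": 0.15},
    {"translation": [0, 0, 0], "rot": [0, 0, -7], "hand": 0.15},
    {"translation": [0, 0, 0], "rot": [0, 0, -7], "hand": 0.15},
    {"translation": [0, 0, 0], "rot": [0, 0, -7], "hand": 0.15},
    {"translation": [0, 0, 0], "rot": [0, 0, -4.5], "hand": 0.15},
  ],
)

```text
t: 12.95
tcp_pos: [0.5872, 0.0782, 0.1315]
ee_rot: [-3.141, -0.001, 2.54]
force: [0.6, 0.2, 0.0]
opening: 0.0738
finger_force: 0.0
```

Run:
```python
from h import *
cv2.imwrite("pics/w2.png",manip.snapshot("wrist"))
o=manip.get_obs();print(o["tcp_pos"],o["ee_rot"],o["q"])
```

```text
[0.5872 0.0782 0.1314] [-3.1411 -0.0015  2.5417] [ 0.7191  0.5142 -1.1525  1.6832  0.4888  1.2712  0.435 ]
```

View pics/w2.png

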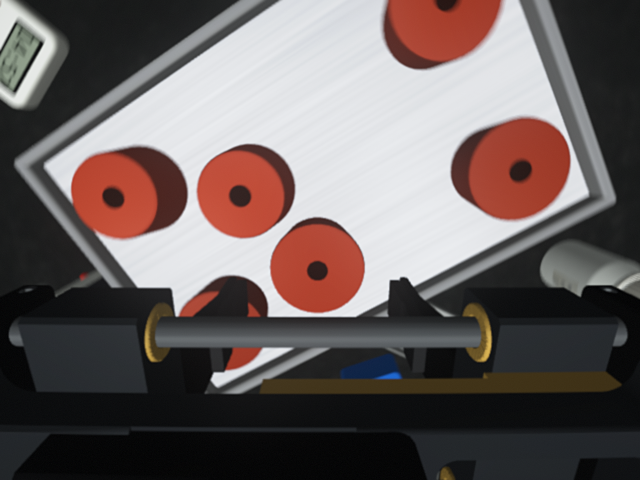

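Wrist view: C's bore is at (317,270), between the fingers. D is at (240,195), B at (114,197) and F at (235,320) beside the left finger. Before descending I'll check the centres.

Run:
```python
from h import *
p=manip.camera_params("wrist");c=np.array([.543,.109]);y=np.radians(-4.8);ex=np.array([np.cos(y),np.sin(y)]);ey=np.array([-ex[1],ex[0]])
w=on(p,[(317,270),(240,195),(114,197),(520,170)],.098)[:,:2]
for n,a in zip("CDBA",w): print(n,a,((a-c)@ex)*1e3,((a-c)@ey)*1e3)
t=manip.get_obs()["tcp_pos"][:2];print("tcp",(t-c)@ex,(t-c)@ey)
```

```text
C [0.5844 0.0804] 43.63091487397425 -24.9901385297387
D [0.521  0.0697] -18.668271406111838 -41.02563548781898
B [0.4799 0.0079] -54.370729501627544 -106.02952080676077
A [0.5997 0.2106] 48.027347967198594 105.990943068267
tcp 0.04664964062721898 -0.027037074751677583
```

apply_moves(
  motion=[
    {"translation": [0, 0, 0.025], "rot": [0, 0, 0], "hand": 0.15},
    {"translation": [0, 0, 0.025], "rot": [0, 0, 0], "hand": 0.15},
    {"translation": [0, 0, 0.011], "rot": [0, 0, 0], "hand": 0.15},
    {"translation": [0, 0, 0], "rot": [0, 0, 0], "hand": 0.15},
    {"translation": [0, 0, 0], "rot": [0, 0, 0], "hand": 1},
    {"translation": [0, 0, 0], "rot": [0, 0, 0], "hand": 1},
    {"translation": [0, 0, 0], "rot": [0, 0, 0], "hand": 1},
    {"translation": [0, 0, 0], "rot": [0, 0, 0], "hand": 1},
    {"translation": [0, 0, -0.01], "rot": [0, 0, 0], "hand": 1},
    {"translation": [0, 0, -0.02], "rot": [0, 0, 0], "hand": 1},
  ],
)

```text
t: 13.83
tcp_pos: [0.5864, 0.0773, 0.1]
ee_rot: [-3.139, -0.003, 2.534]
force: [-0.2, 0.3, -1.6]
opening: 0.0578
finger_force: 24.9
```

apply_moves(
  motion=[
    {"translation": [0.007, 0.024, 0], "rot": [0, 0, 0], "hand": 1},
    {"translation": [0, 0, 0.01], "rot": [0, 0, 0], "hand": 1},
    {"translation": [0, 0, 0.014], "rot": [0, 0, 0], "hand": 1},
    {"translation": [0, 0, 0.005], "rot": [0, 0, 0], "hand": 1},
    {"translation": [0, 0, 0], "rot": [0, 0, 0], "hand": 1},
    {"translation": [0, 0, 0], "rot": [0, 0, 0], "hand": 0.15},
    {"translation": [0, 0, 0], "rot": [0, 0, 0], "hand": 0.15},
    {"translation": [0, 0, 0], "rot": [0, 0, 0], "hand": 0.15},
    {"translation": [0, 0, -0.02], "rot": [0, 0, 0], "hand": 0.15},
    {"translation": [0, 0, -0.04], "rot": [0, 0, 0], "hand": 0.15},
    {"translation": [0, 0, 0], "rot": [0, 0, 6.5], "hand": 0},
    {"translation": [0, 0, 0], "rot": [0, 0, 7], "hand": 0},
    {"translation": [0, 0, 0], "rot": [0, 0, 7], "hand": 0},
    {"translation": [0, 0, 0], "rot": [0, 0, 7], "hand": 0},
    {"translation": [0, 0, 0], "rot": [0, 0, 7], "hand": 0},
    {"translation": [0, 0, 0], "rot": [0, 0, 7], "hand": 0},
    {"translation": [0, 0, 0], "rot": [0, 0, 7], "hand": 0},
    {"translation": [0, 0, 0], "rot": [0, 0, 7], "hand": 0},
    {"translation": [0, 0, 0], "rot": [0, 0, 4.5], "hand": 0},
  ],
)

```text
t: 15.42
tcp_pos: [0.5958, 0.1012, 0.132]
ee_rot: [3.142, 0.0, 1.48]
force: [-0.6, 0.0, 0.4]
opening: 0.0869
finger_force: 0.0
```

apply_moves(
  motion=[
    {"translation": [-0.013, -0.023, 0], "rot": [0, 0, 0], "hand": 0},
    {"translation": [-0.013, -0.024, 0], "rot": [0, 0, 0], "hand": 0},
    {"translation": [-0.013, -0.024, 0], "rot": [0, 0, 0], "hand": 0},
    {"translation": [0, 0, 0], "rot": [0, 0, 0], "hand": 0},
    {"translation": [0, 0, 0.025], "rot": [0, 0, 0], "hand": 0},
    {"translation": [0, 0, 0.025], "rot": [0, 0, 0], "hand": 0},
    {"translation": [0, 0, 0.011], "rot": [0, 0, 0], "hand": 0},
    {"translation": [0, 0, 0], "rot": [0, 0, 0], "hand": 0},
    {"translation": [0, 0, 0], "rot": [0, 0, 0], "hand": 1},
    {"translation": [0, 0, 0], "rot": [0, 0, 0], "hand": 1},
    {"translation": [0, 0, 0], "rot": [0, 0, 0], "hand": 1},
    {"translation": [0, 0, 0], "rot": [0, 0, 0], "hand": 1},
    {"translation": [0, 0, 0], "rot": [0, 0, 0], "hand": 1},
    {"translation": [0, 0, -0.01], "rot": [0, 0, 0], "hand": 1},
    {"translation": [0, 0, -0.02], "rot": [0, 0, 0], "hand": 1},
  ],
)

```text
t: 16.67
tcp_pos: [0.52, 0.0684, 0.1]
ee_rot: [-3.137, 0.0, 1.487]
force: [0.4, -0.4, -1.1]
opening: 0.0535
finger_force: 24.8
```

apply_moves(
  motion=[
    {"translation": [0.02, -0.016, 0], "rot": [0, 0, 0], "hand": 1},
    {"translation": [0.021, -0.016, 0], "rot": [0, 0, 0], "hand": 1},
    {"translation": [0, 0, 0.01], "rot": [0, 0, 0], "hand": 1},
    {"translation": [0, 0, 0.014], "rot": [0, 0, 0], "hand": 1},
    {"translation": [0, 0, 0.005], "rot": [0, 0, 0], "hand": 1},
    {"translation": [0, 0, 0], "rot": [0, 0, 0], "hand": 1},
    {"translation": [0, 0, 0], "rot": [0, 0, 0], "hand": 0.2},
    {"translation": [0, 0, 0], "rot": [0, 0, 0], "hand": 0.2},
    {"translation": [0, 0, 0], "rot": [0, 0, 0], "hand": 0.2},
    {"translation": [0, 0, -0.02], "rot": [0, 0, 0], "hand": 0.2},
    {"translation": [0, 0, -0.04], "rot": [0, 0, 0], "hand": 0.2},
    {"translation": [0, 0, -0.04], "rot": [0, 0, 0], "hand": 0.2},
  ],
)

```text
t: 17.67
tcp_pos: [0.4921, 0.1114, 0.1714]
ee_rot: [-3.137, -0.0, 1.486]
force: [2.4, -0.7, 0.6]
opening: 0.0693
finger_force: 0.0
```

apply_moves(
  motion=[
    {"translation": [-0.02, -0.001, 0], "rot": [0, 0, 0], "hand": 0.3},
    {"translation": [-0.038, -0.0018, 0], "rot": [0, 0, 0], "hand": 0.3},
    {"translation": [-0.038, -0.0018, 0], "rot": [0, 0, 0], "hand": 0.3},
    {"translation": [-0.038, -0.0018, 0], "rot": [0, 0, 0], "hand": 0.3},
    {"translation": [-0.038, -0.0018, 0], "rot": [0, 0, 0], "hand": 0.3},
    {"translation": [-0.038, -0.0018, 0], "rot": [0, 0, 0], "hand": 0.3},
    {"translation": [-0.038, -0.0018, 0], "rot": [0, 0, 0], "hand": 0.3},
    {"translation": [-0.038, -0.0018, 0], "rot": [0, 0, 0], "hand": 0.3},
    {"translation": [-0.038, -0.0018, 0], "rot": [0, 0, 0], "hand": 0.3},
    {"translation": [-0.038, -0.0018, 0], "rot": [0, 0, 0], "hand": 0.3},
    {"translation": [-0.038, -0.0018, 0], "rot": [0, 0, 0], "hand": 0.3},
    {"translation": [-0.038, -0.0018, 0], "rot": [0, 0, 0], "hand": 0.3},
    {"translation": [-0.0365, -0.0018, 0], "rot": [0, 0, 0], "hand": 0.3},
  ],
)

```text
t: 18.75
tcp_pos: [0.4294, -0.3615, 0.1712]
ee_rot: [-3.14, 0.0, 1.484]
force: [0.8, -0.1, 0.1]
opening: 0.0608
finger_force: 0.0
```

apply_moves(
  motion=[
    {"translation": [0, 0, 0], "rot": [0, 0, 6.4], "hand": 0.5},
    {"translation": [0, 0, 0], "rot": [0, 0, 7], "hand": 0.5},
    {"translation": [0, 0, 0], "rot": [0, 0, 7], "hand": 0.5},
    {"translation": [0, 0, 0], "rot": [0, 0, 7], "hand": 0.5},
    {"translation": [0, 0, 0], "rot": [0, 0, 7], "hand": 0.5},
    {"translation": [0, 0, 0], "rot": [0, 0, 7], "hand": 0.5},
    {"translation": [0, 0, 0], "rot": [0, 0, 7], "hand": 0.5},
    {"translation": [0, 0, 0], "rot": [0, 0, 7], "hand": 0.5},
    {"translation": [0, 0, 0], "rot": [0, 0, 7], "hand": 0.5},
    {"translation": [0, 0, 0], "rot": [0, 0, 7], "hand": 0.5},
    {"translation": [0, 0, 0], "rot": [0, 0, 7], "hand": 0.5},
    {"translation": [0, 0, 0], "rot": [0, 0, 7], "hand": 0.5},
    {"translation": [0, 0, 0], "rot": [0, 0, 4.2], "hand": 0.5},
    {"translation": [0, 0, 0], "rot": [0, 0, 0], "hand": 0.5},
  ],
)

```text
t: 19.92
tcp_pos: [0.4302, -0.3592, 0.1712]
ee_rot: [-3.141, 0.001, -0.045]
force: [-0.7, 0.8, -1.5]
opening: 0.0438
finger_force: 0.0
```

Run:
```python
from h import *
o=manip.get_obs();print(o["tcp_pos"],o["ee_rot"],o["q"],o["force"])
p=manip.camera_params("wrist");print(p)
w=manip.snapshot("wrist");t=manip.snapshot("top");s=manip.snapshot("scene")
cv2.imwrite("pics/w3r.png",w);cv2.imwrite("pics/t3r.png",t);cv2.imwrite("pics/s3r.png",s)
a=np.hstack([cv2.resize(t[175:310,180:380],(400,270)),cv2.resize(w,(360,270))]);cv2.imwrite("pics/c3.png",a)
# stoppers
pt=manip.camera_params("top");c=np.array([.543,.109]);y=np.radians(-4.8);R=np.array([[np.cos(y),np.sin(y)],[-np.sin(y),np.cos(y)]])
h=cv2.cvtColor(t,cv2.COLOR_BGR2HSV);m=(((h[...,0]<12)|(h[...,0]>170))&(h[...,1]>100)).astype(np.uint8);m[:170]=0;m[310:]=0
n,l,st,ce=cv2.connectedComponentsWithStats(m)
for i in range(1,n):
    if st[i,4]>100: print(st[i],R@(on(pt,[ce[i]],.085)[0,:2]-c)*1e3)
```

```text
[ 0.4302 -0.3592  0.1712] [-3.1413  0.0012 -0.0453] [ 1.0922  0.1974 -0.4979  1.7305  0.0996  1.2398 -1.0463] [-0.6644  0.8236 -1.4512]
{'vfov': 70.9219387916904, 'cx': 317.66432748584714, 'cy': 243.14173404321727, 'dist_coeffs': array([-0.0199,  0.    ,  0.    ,  0.    ,  0.    ]), 'camera_from_world': array([[-0.0452, -0.999 ,  0.0006, -0.3383],
       [-0.9595,  0.0435,  0.2785,  0.4081],
       [-0.2782,  0.012 , -0.9604,  0.4649],
       [ 0.    ,  0.    ,  0.    ,  1.    ]])}
[211 199  26  26 524] [ 52.9553 106.397 ]
[261 204  26  26 523] [52.2866 -1.0349]
[308 208  26  26 515] [  53.0724 -103.2579]
[130 225  19  15 135] [ -7.8765 280.0525]
[207 246  26  26 541] [-47.6915 105.7128]
[256 251  25  25 490] [-48.8797   0.7147]
[306 258  25  25 477] [ -54.6359 -106.4849]
```

View pics/c3.png

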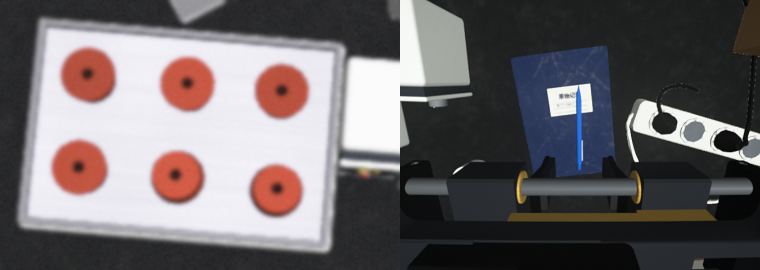

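The left half shows all six stoppers spread in a 2×3 grid, within about 5 mm of target. In the wrist half the pen runs from (578,88) down to (579,168). Next I'll measure the pen in the full wrist picture.

Run:
```python
from h import *
w=cv2.imread("pics/w3r.png");p=manip.camera_params("wrist")
h=cv2.cvtColor(w,cv2.COLOR_BGR2HSV)
m=((h[...,0]>95)&(h[...,0]<125)&(h[...,1]>150)&(h[...,2]>140)).astype(np.uint8);m[:,:280]=0;m[:,350:]=0
n,l,st,ce=cv2.connectedComponentsWithStats(m);print(st[1:])
ys,xs=np.where(m);W=on(p,np.c_[xs,ys],.023);cm=W.mean(0);V=np.linalg.svd(W-cm,full_matrices=False)[2][0];V*=np.sign(V[0]);q=(W-cm)@V
print("ends",cm+V*q.min(),cm+V*q.max(),np.ptp(q),np.degrees(np.arctan2(V[1],V[0])))
cv2.imwrite("pics/p.png",cv2.resize(w[120:320,220:420],(600,600),interpolation=cv2.INTER_CUBIC))
```

```text
[[ 314  154   10  149 1072]]
ends [ 0.3542 -0.3557  0.023 ] [ 0.4989 -0.3601  0.023 ] 0.14473930317143988 -1.742889625974936
```

View pics/p.png

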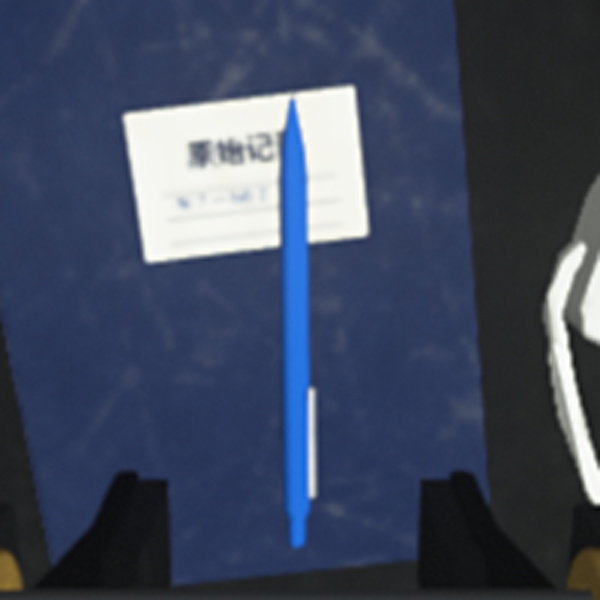

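The pen measures 144.7 mm (145 given). Its tip is at (0.499,−0.360) and it points at −1.7°. I'll grip it 60 mm behind the tip.

apply_moves(
  motion=[
    {"translation": [0.009, -0.001, 0.02], "rot": [0, 0, 0], "hand": 0.5},
    {"translation": [0, 0, 0.035], "rot": [0, 0, 0], "hand": 0.5},
    {"translation": [0, 0, 0.035], "rot": [0, 0, 0], "hand": 0.5},
    {"translation": [0, 0, 0.03], "rot": [0, 0, 0], "hand": 0.5},
    {"translation": [0, 0, 0.018], "rot": [0, 0, 0], "hand": 0.5},
    {"translation": [0, 0, 0.009], "rot": [0, 0, 0], "hand": 0.5},
    {"translation": [0, 0, 0.004], "rot": [0, 0, 0], "hand": 0.5},
    {"translation": [0, 0, 0], "rot": [0, 0, 0], "hand": 0.5},
    {"translation": [0, 0, 0], "rot": [0, 0, 0], "hand": 1},
    {"translation": [0, 0, 0], "rot": [0, 0, 0], "hand": 1},
    {"translation": [0, 0, 0], "rot": [0, 0, 0], "hand": 1},
    {"translation": [0, 0, 0], "rot": [0, 0, 0], "hand": 1},
    {"translation": [0, 0, 0], "rot": [0, 0, 0], "hand": 1},
    {"translation": [0, 0, 0], "rot": [0, 0, 0], "hand": 1},
  ],
  force=30,
)

```text
t: 21.23
tcp_pos: [0.4401, -0.3582, 0.0215]
ee_rot: [3.141, -0.0, -0.042]
force: [0.5, 0.1, 0.3]
opening: 0.0111
finger_force: 0.0
```

apply_moves(
  motion=[
    {"translation": [0, 0, 0.001], "rot": [0, 0, 0], "hand": 0.8},
    {"translation": [0, 0, 0], "rot": [0, 0, 0], "hand": 1},
    {"translation": [0, 0, 0], "rot": [0, 0, 0], "hand": 1},
    {"translation": [0, 0, 0], "rot": [0, 0, 0], "hand": 1},
    {"translation": [0, 0, 0], "rot": [0, 0, 0], "hand": 1},
  ],
)

```text
t: 21.65
tcp_pos: [0.4399, -0.358, 0.02]
ee_rot: [-3.142, 0.0, -0.043]
force: [0.7, 0.3, -0.7]
opening: 0.0086
finger_force: 30.0
```

apply_moves(
  motion=[
    {"translation": [0, 0, -0.02], "rot": [0, 0, 0], "hand": 1},
    {"translation": [0, 0, -0.035], "rot": [0, 0, 2.3], "hand": 1},
    {"translation": [0, 0, -0.035], "rot": [0, 0, 0], "hand": 1},
    {"translation": [0, 0, -0.03], "rot": [0, 0, 0], "hand": 1},
    {"translation": [-0.0046, -0.02, 0], "rot": [0, 0, 0], "hand": 1},
    {"translation": [-0.0046, -0.036, 0], "rot": [0, 0, 0], "hand": 1},
    {"translation": [-0.0046, -0.036, 0], "rot": [0, 0, 0], "hand": 1},
    {"translation": [-0.0046, -0.036, 0], "rot": [0, 0, 0], "hand": 1},
    {"translation": [-0.0046, -0.036, 0], "rot": [0, 0, 0], "hand": 1},
    {"translation": [-0.0046, -0.036, 0], "rot": [0, 0, 0], "hand": 1},
    {"translation": [-0.0046, -0.036, 0], "rot": [0, 0, 0], "hand": 1},
    {"translation": [-0.0042, -0.0336, 0], "rot": [0, 0, 0], "hand": 1},
    {"translation": [0, 0, 0], "rot": [0, 0, 0], "hand": 1},
    {"translation": [0, 0, 0], "rot": [0, 0, 0], "hand": 1},
  ],
)

```text
t: 22.82
tcp_pos: [0.4261, -0.0847, 0.1403]
ee_rot: [3.14, -0.001, -0.078]
force: [0.8, -1.1, 0.3]
opening: 0.0084
finger_force: 30.0
```

Run:
```python
from h import *
o=manip.get_obs();print(o["tcp_pos"],o["ee_rot"],o["q"],o["opening"])
p=manip.camera_params("wrist");w=manip.snapshot("wrist");s=manip.snapshot("scene");cv2.imwrite("pics/w4r.png",w);cv2.imwrite("pics/s4r.png",s)
h=cv2.cvtColor(w,cv2.COLOR_BGR2HSV)
m=((h[...,0]>95)&(h[...,0]<125)&(h[...,1]>150)&(h[...,2]>100)).astype(np.uint8)
n,l,st,ce=cv2.connectedComponentsWithStats(m)
for i in range(1,n):
    if st[i,4]>60:
        ys,xs=np.where(l==i);W=on(p,np.c_[xs,ys],o["tcp_pos"][2]+.002);cm=W.mean(0);V=np.linalg.svd(W-cm,full_matrices=False)[2][0];V*=np.sign(V[0]);q=(W-cm)@V
        print(st[i],"tip",cm+V*q.max(),"ang",np.degrees(np.arctan2(V[1],V[0])))
a=np.hstack([cv2.resize(w[:360,120:520],(400,360)),cv2.resize(s[180:300,300:433],(400,360),interpolation=cv2.INTER_CUBIC)]);cv2.imwrite("pics/c4.png",a)
```

```text
[ 0.4261 -0.0847  0.1403] [ 3.14   -0.0006 -0.0782] [ 0.8808 -0.0705 -0.712   2.0412 -0.0486  1.1534 -1.4593] 0.008402342602289477
[ 310  179   17  138 2051] tip [ 0.4863 -0.0882  0.1423] ang -4.176243374528437
[311 348  15  31 462] tip [ 0.3959 -0.0813  0.1423] ang -4.594057767406247
```

View pics/c4.png

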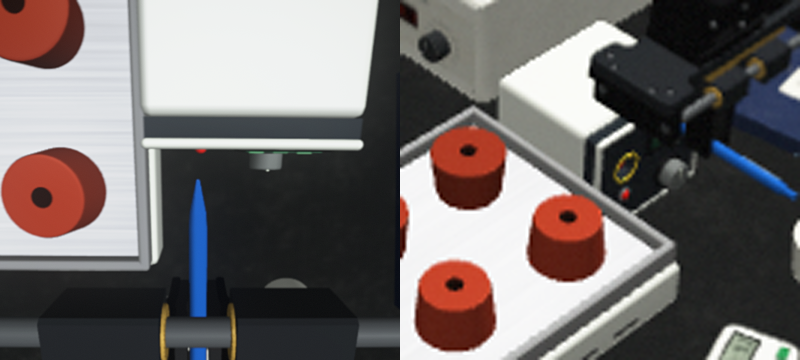

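Left half: the pen is held straight, with its tip 14 mm short of the panel and the red LED (which sits under the bore) about 4 px to its right. I'll shift 3 mm to the right, lower the pen and move it forward.

apply_moves(
  motion=[
    {"translation": [0, 0.003, 0.02], "rot": [0, 0, 0], "hand": 1},
    {"translation": [0, 0, 0.03], "rot": [0, 0, 0], "hand": 1},
    {"translation": [0, 0, 0.018], "rot": [0, 0, 0], "hand": 1},
    {"translation": [0, 0, 0.006], "rot": [0, 0, 0], "hand": 1},
    {"translation": [0, 0, 0], "rot": [0, 0, 0], "hand": 1},
    {"translation": [0, 0, 0], "rot": [0, 0, 0], "hand": 1},
  ],
)

```text
t: 23.42
tcp_pos: [0.4261, -0.09, 0.0664]
ee_rot: [-3.141, -0.0, -0.084]
force: [0.8, -0.1, -0.4]
opening: 0.0082
finger_force: 30.0
```

Run:
```python
from h import *
o=manip.get_obs();print(o["tcp_pos"],o["ee_rot"],o["force"])
ps=manip.camera_params("scene");s=manip.snapshot("scene");w=manip.snapshot("wrist");p=manip.camera_params("wrist")
R=np.array([[np.cos(.0838),-np.sin(.0838)*-1],[0,0]])
ex=np.array([.9965,-.0837,0]);t=o["tcp_pos"]+.060*ex+[0,0,.002];print("tip pred",t,"scene px",proj(ps,[t]),"wrist px",proj(p,[t]))
for n,im in(("s",s),("w",w)):
    h=cv2.cvtColor(im,cv2.COLOR_BGR2HSV);m=((h[...,0]>95)&(h[...,0]<125)&(h[...,1]>150)&(h[...,2]>90)).astype(np.uint8)
    if n=="s": m[:215]=0;m[:,:365]=0;m[320:]=0;m[:,450:]=0
    N,l,st,ce=cv2.connectedComponentsWithStats(m);print(n,[list(x) for x in st[1:] if x[4]>15])
    if n=="s":
        ys,xs=np.where(m);k=xs<xs.min()+2;print("leftmost",xs[k],ys[k])
cv2.imwrite("pics/c5.png",cv2.resize(s[200:280,350:457],(800,600),interpolation=cv2.INTER_CUBIC))
```

```text
[ 0.4261 -0.09    0.0664] [-3.1411 -0.0002 -0.084 ] [ 0.801  -0.1262 -0.4143]
tip pred [ 0.4859 -0.0951  0.0684] scene px [[379.9644 237.4918]] wrist px [[320.5647 181.1278]]
s [[np.int32(402), np.int32(250), np.int32(27), np.int32(20), np.int32(108)]]
leftmost [402 403 402 403 402 403 402 403 403] [250 250 251 251 252 252 253 253 254]
w [[np.int32(310), np.int32(179), np.int32(18), np.int32(138), np.int32(2123)], [np.int32(311), np.int32(348), np.int32(15), np.int32(31), np.int32(463)]]
```

View pics/c5.png

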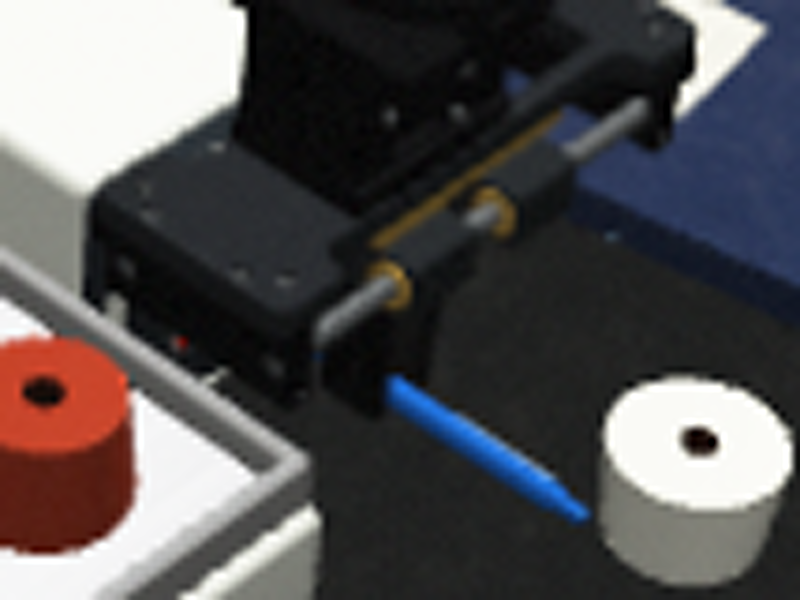

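The gripper hides the bore here (LED at (180,340)), and the pen is level. I'll shift back 2 mm and push in step by step, watching the force.

apply_moves(
  motion=[
    {"translation": [0, -0.002, 0], "rot": [0, 0, 0], "hand": 1},
    {"translation": [0.008, 0, 0], "rot": [0, 0, 0], "hand": 1},
    {"translation": [0.006, 0, 0], "rot": [0, 0, 0], "hand": 1},
    {"translation": [0.004, 0, 0], "rot": [0, 0, 0], "hand": 1},
    {"translation": [0, 0, 0], "rot": [0, 0, 0], "hand": 1},
    {"translation": [0, 0, 0], "rot": [0, 0, 0], "hand": 1},
  ],
)

```text
t: 24.02
tcp_pos: [0.4441, -0.0886, 0.066]
ee_rot: [-3.141, 0.0, -0.082]
force: [0.3, 0.7, -0.0]
opening: 0.0087
finger_force: 30.0
```

apply_moves(
  motion=[
    {"translation": [0.003, 0, 0], "rot": [0, 0, 0], "hand": 1},
    {"translation": [0.002, 0, 0], "rot": [0, 0, 0], "hand": 1},
    {"translation": [0, 0, 0], "rot": [0, 0, 0], "hand": 1},
    {"translation": [0, 0, 0], "rot": [0, 0, 0], "hand": 1},
  ],
)

```text
t: 24.35
tcp_pos: [0.4483, -0.0892, 0.0658]
ee_rot: [-3.142, 0.001, -0.083]
force: [-1.2, 0.2, 0.5]
opening: 0.0084
finger_force: 30.0
```

apply_moves(
  motion=[
    {"translation": [0.003, 0, 0], "rot": [0, 0, 0], "hand": 1},
    {"translation": [0.002, 0, 0], "rot": [0, 0, 0], "hand": 1},
    {"translation": [0, 0, 0], "rot": [0, 0, 0], "hand": 1},
  ],
)

```text
t: 24.6
tcp_pos: [0.4523, -0.0895, 0.0655]
ee_rot: [-3.142, 0.004, -0.083]
force: [-5.3, 0.8, 1.0]
opening: 0.0084
finger_force: 30.0
```

apply_moves(
  motion=[
    {"translation": [0.001, 0, 0], "rot": [0, 0, 0], "hand": 1},
    {"translation": [0, 0, 0], "rot": [0, 0, 0], "hand": 1},
    {"translation": [0, 0, 0], "rot": [0, 0, 0], "hand": 1},
    {"translation": [0, 0, 0], "rot": [0, 0, 0], "hand": 1},
    {"translation": [0, 0, 0], "rot": [0, 0, 0], "hand": 1},
  ],
)

```text
t: 25.02
tcp_pos: [0.4523, -0.0895, 0.0652]
ee_rot: [3.141, 0.005, -0.083]
force: [-6.9, 0.8, 1.8]
opening: 0.0086
finger_force: 30.0
```

apply_moves(
  motion=[
    {"translation": [-0.009, 0, 0], "rot": [0, 0, 0], "hand": 1},
    {"translation": [-0.01, 0, 0], "rot": [0, 0, 0], "hand": 1},
    {"translation": [-0.01, 0, 0], "rot": [0, 0, 0], "hand": 1},
    {"translation": [0, 0, 0], "rot": [0, 0, 0], "hand": 1},
    {"translation": [0, 0, -0.02], "rot": [0, 0, 0], "hand": 1},
    {"translation": [0, 0, -0.03], "rot": [0, 0, 0], "hand": 1},
    {"translation": [0, 0, -0.025], "rot": [0, 0, 0], "hand": 1},
    {"translation": [0.0046, 0.02, 0], "rot": [0, 0, 0], "hand": 1},
    {"translation": [0.0046, 0.036, 0], "rot": [0, 0, 0], "hand": 1},
    {"translation": [0.0046, 0.036, 0], "rot": [0, 0, 0], "hand": 1},
    {"translation": [0.0046, 0.036, 0], "rot": [0, 0, 0], "hand": 1},
    {"translation": [0.0046, 0.036, 0], "rot": [0, 0, 0], "hand": 1},
    {"translation": [0.0046, 0.036, 0], "rot": [0, 0, 0], "hand": 1},
    {"translation": [0.0046, 0.036, 0], "rot": [0, 0, 0], "hand": 1},
    {"translation": [0.0042, 0.032, 0], "rot": [0, 0, -2.3], "hand": 1},
    {"translation": [0, 0, 0.03], "rot": [0, 0, 0], "hand": 1},
    {"translation": [0, 0, 0.03], "rot": [0, 0, 0], "hand": 1},
    {"translation": [0, 0, 0], "rot": [0, 0, 0], "hand": 1},
  ],
)

```text
t: 26.52
tcp_pos: [0.4371, -0.3561, 0.0756]
ee_rot: [-3.136, 0.006, -0.044]
force: [-1.4, 1.2, -0.7]
opening: 0.0082
finger_force: 30.0
```

apply_moves(
  motion=[
    {"translation": [0, 0, 0.025], "rot": [0, 0, 0], "hand": 1},
    {"translation": [0, 0, 0.02], "rot": [0, 0, 0], "hand": 1},
    {"translation": [0, 0, 0], "rot": [0, 0, 0], "hand": 1},
    {"translation": [0, 0, 0], "rot": [0, 0, 0], "hand": 1},
  ],
)

```text
t: 26.85
tcp_pos: [0.4403, -0.3571, 0.0366]
ee_rot: [-3.141, 0.0, -0.042]
force: [0.1, 0.7, 0.9]
opening: 0.0085
finger_force: 30.0
```

apply_moves(
  motion=[
    {"translation": [0, 0, 0.01], "rot": [0, 0, 0], "hand": 1},
    {"translation": [0, 0, 0.0055], "rot": [0, 0, 0], "hand": 1},
    {"translation": [0, 0, 0], "rot": [0, 0, 0], "hand": 1},
    {"translation": [0, 0, 0], "rot": [0, 0, 0], "hand": 1},
  ],
)

```text
t: 27.18
tcp_pos: [0.4401, -0.3575, 0.0209]
ee_rot: [3.141, -0.0, -0.042]
force: [0.0, 0.5, -0.3]
opening: 0.0087
finger_force: 30.0
```

Release gently (opening partly, then fully), rise and look.

apply_moves(
  motion=[
    {"translation": [0, 0, 0.0005], "rot": [0, 0, 0], "hand": 0.85},
    {"translation": [0, 0, 0], "rot": [0, 0, 0], "hand": 0.75},
    {"translation": [0, 0, 0], "rot": [0, 0, 0], "hand": 0.6},
    {"translation": [0, 0, 0], "rot": [0, 0, 0], "hand": 0.6},
    {"translation": [0, 0, -0.01], "rot": [0, 0, 0], "hand": 0.6},
    {"translation": [0, 0, -0.03], "rot": [0, 0, 0], "hand": 0.5},
    {"translation": [0, 0, -0.04], "rot": [0, 0, 0], "hand": 0.5},
    {"translation": [0, 0, -0.04], "rot": [0, 0, 0], "hand": 0.5},
    {"translation": [0, 0, -0.04], "rot": [0, 0, 0], "hand": 0.5},
    {"translation": [0, 0, -0.03], "rot": [0, 0, 0], "hand": 0.5},
    {"translation": [0, 0, 0], "rot": [0, 0, 0], "hand": 0.5},
    {"translation": [0, 0, 0], "rot": [0, 0, 0], "hand": 0.5},
  ],
)

```text
t: 28.18
tcp_pos: [0.4413, -0.3581, 0.2133]
ee_rot: [3.138, -0.004, -0.042]
force: [-0.2, 0.3, -0.9]
opening: 0.0434
finger_force: 0.0
```

Run:
```python
from h import *
p=manip.camera_params("wrist");w=manip.snapshot("wrist");t=manip.snapshot("top")
h=cv2.cvtColor(w,cv2.COLOR_BGR2HSV)
m=((h[...,0]>95)&(h[...,0]<125)&(h[...,1]>150)&(h[...,2]>140)).astype(np.uint8);m[:,:270]=0;m[:,360:]=0
ys,xs=np.where(m);W=on(p,np.c_[xs,ys],.023);cm=W.mean(0);V=np.linalg.svd(W-cm,full_matrices=False)[2][0];V*=np.sign(V[0]);q=(W-cm)@V
print("pen ends",cm+V*q.min(),cm+V*q.max(),np.ptp(q))
pt=manip.camera_params("top");c=np.array([.543,.109]);y=np.radians(-4.8);R=np.array([[np.cos(y),np.sin(y)],[-np.sin(y),np.cos(y)]])
h=cv2.cvtColor(t,cv2.COLOR_BGR2HSV);m=(((h[...,0]<12)|(h[...,0]>170))&(h[...,1]>100)).astype(np.uint8);m[:170]=0;m[310:]=0
n,l,st,ce=cv2.connectedComponentsWithStats(m)
for i in range(1,n):
    if st[i,4]>100: print(st[i],R@(on(pt,[ce[i]],.085)[0,:2]-c)*1e3)
cv2.imwrite("pics/end.png",np.hstack([cv2.resize(t[100:350],(512,200))[:, :288*2],cv2.resize(w,(267,200))]))
```

```text
pen ends [ 0.3544 -0.353   0.023 ] [ 0.4976 -0.3592  0.023 ] 0.1433395059562902
[211 200  26  25 527] [ 52.8964 106.3139]
[261 204  26  26 523] [52.2866 -1.0349]
[308 208  26  26 517] [  52.9803 -103.2658]
[131 226  17  14 127] [ -7.9936 279.4483]
[207 246  26  26 541] [-47.6632 105.7554]
[256 251  25  25 491] [-48.916    0.6729]
[306 258  25  25 478] [ -54.6881 -106.467 ]
```

View pics/end.png

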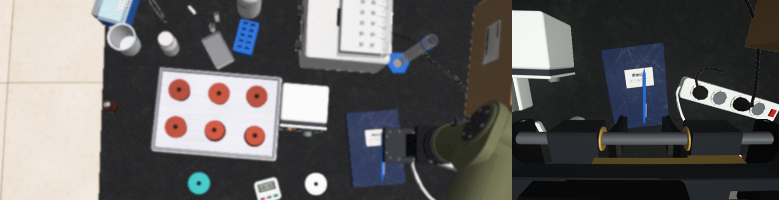

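The six stoppers are unchanged in a 2×3 grid and the pen lies on the notebook where it was. Both bottles are in place, at (167,43) and (110,105). Handing in.

```bash
python3 -c "from plant import manip; print(manip.job_done())"
```

```text
the job is handed in; nothing more can be done
None
```

The job is handed in at about 28 s: the six stoppers are spread in a 2×3 grid with roughly 40 mm gaps, the reset button was pressed to its stop (5–7 N) and held for about half a second, the pen is back on the notebook, and both bottles still stand where they were.

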